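# Check the spring travel of two mirror mounts

### The job

Check the spring travel of the two mirror tilt mounts for the optical gas cell, first the one with the round mirror, then the one with the square mirror: press its black corner pad down with the fingertips until the pointer stands between the two bars of the index clip on its scale, not past it, hold it there for about a second, then let the plate spring back level. Only press: do not pinch, lift or shove the mounts, and leave everything else on the bench where it is.

Things in the scene. Friction and masses are not known exactly. Their poses are not given: they have to be found in the camera images.
- round_mount: sprung tilt mount with a round black mirror cell (58 mm across) on its level 120 x 120 x 8 mm plate (top at 63 mm; cell top 73 mm). Loose 2 kg round base, 170 mm across; origin: centre of its underside, z up. Own axes (x away from the robot and y left, yaw -0.05 to 0.5): press pad on corner (-x,+y), pointer and white scale (116 mm high) at (+x,-y), pivots under the other two corners
- round_plate (a joint): tilt of the round mount's plate: 0 level at rest against a stop, grows as the pad goes down and the pointer up, hard stop 0.5 rad. Pad 65 mm, pointer tip 100 mm from the tilt axis: the tip rises 1.5 mm per mm of pressing. Spring: 2.3 N on the pad to start, 5 N at 0.17 rad, 7 N at 0.3 rad; let go, it springs level at once
- round_pad: black domed press pad on the front left corner of the round mount's plate, over a coil spring: 22 mm across, 8 mm high; origin: centre of its underside (63 mm above the bench at rest)
- round_pad_top (a point): top of the round mount's pad, 71 mm above the bench at rest; push straight down here. It must go down about 12 to 20 mm, depending on where the index clip stands; nothing as high as the pad is within 25 mm of it sideways
- round_pointer (a point): tip of the round mount's dark pointer (4 mm wide, 3 mm thick), 59 mm above the bench at rest; rises as the pad is pressed
- round_index (a point): middle of the gap of the round mount's index clip: a steel clip on the scale with two level bars 40 mm wide, 4 mm thick, 13 mm apart; the point lies in front of the scale, where the pointer comes. It stands still, 18 to 30 mm above the pointer's resting height, different each time and for each mount. Axes as the mount's (z up)
- square_mount: sprung tilt mount with a square black mirror cell (50 x 50 mm) on its level 120 x 120 x 8 mm plate (top at 63 mm; cell top 73 mm). Loose 2 kg round base, 170 mm across; origin: centre of its underside, z up. Own axes (x away from the robot and y left, yaw -0.05 to 0.5): press pad on corner (-x,+y), pointer and white scale (116 mm high) at (+x,-y), pivots under the other two corners
- square_plate (a joint): tilt of the square mount's plate: 0 level at rest against a stop, grows as the pad goes down and the pointer up, hard stop 0.5 rad. Pad 65 mm, pointer tip 100 mm from the tilt axis: the tip rises 1.5 mm per mm of pressing. Spring: 2.3 N on the pad to start, 5 N at 0.17 rad, 7 N at 0.3 rad; let go, it springs level at once
- square_pad: black domed press pad on the front left corner of the square mount's plate, over a coil spring: 22 mm across, 8 mm high; origin: centre of its underside (63 mm above the bench at rest)
- square_pad_top (a point): top of the square mount's pad, 71 mm above the bench at rest; push straight down here. It must go down about 12 to 20 mm, depending on where the index clip stands; nothing as high as the pad is within 25 mm of it sideways
- square_pointer (a point): tip of the square mount's dark pointer (4 mm wide, 3 mm thick), 59 mm above the bench at rest; rises as the pad is pressed
- square_index (a point): middle of the gap of the square mount's index clip: a steel clip on the scale with two level bars 40 mm wide, 4 mm thick, 13 mm apart; the point lies in front of the scale, where the pointer comes. It stands still, 18 to 30 mm above the pointer's resting height, different each time and for each mount. Axes as the mount's (z up)
- vial_front: crimp vial, 23 mm across, 52 mm high, in front of the gap between the mounts; bystander; origin: centre of its underside
- vial_right: crimp vial, 23 mm across, 52 mm high, at the back; bystander; origin: centre of its underside
- gauge: spare pressure gauge lying face up, 75 x 58 x 30 mm, in front of the left mount; bystander; origin: centre of its underside
- dropper: dropper bottle, 33 mm across, 102 mm high, at the back; bystander; origin: centre of its underside
- tee: brass tee fitting, 32 x 44 x 16 mm, at the back; bystander; origin: centre of its underside

How it is judged (in metres and radians):
On the way, in this order (a step that is already met when the one before it is completed fails the run):
1. the pointer of the round-mirror mount is held between the bars of its index clip by fingertips on the press pad (z of round_pointer in the frame of round_index between -0.006 and 0.006 m and contact force between the fingers and round_pad above 0.5 N), for 0.5 s.
2. the round-mirror mount is let go and its plate is level again (value of joint round_plate below 0.03 rad), for 0.2 s.
3. the pointer of the square-mirror mount is held between the bars of its index clip by fingertips on the press pad (z of square_pointer in the frame of square_index between -0.006 and 0.006 m and contact force between the fingers and square_pad above 0.5 N), for 0.5 s.
At the end, for the whole second after the job is handed in: after both presses, in order, both plates are back level (within 0.03 rad), both mounts stand flat and at rest within 15 mm of where they stood. Each press counts when the pointer tip stayed within 6 mm in height of the middle of the index gap for 0.5 s with the fingertips on the pad (value of joint each of round_plate, square_plate below 0.03 rad and distance of each of round_mount, square_mount from where it was at the start of the episode below 0.015 m and angle between each of round_mount, square_mount's own z axis and vertical below 0.05 rad and linear speed of each of round_mount, square_mount below 0.02 m/s); the robot touches nothing.
It fails at once if the round mount's pointer is pushed well past its index clip (more than 14 mm above the middle) (z of round_pointer in the frame of round_index above 0.014 m).
It fails at once if the round mount is lifted, or shoved more than 15 mm (distance of round_mount from where it was at the start of the episode above 0.015 m or height (world z) of round_mount above 0.008 m).
It fails at once if the square mount's pointer is pushed well past its index clip (more than 14 mm above the middle) (z of square_pointer in the frame of square_index above 0.014 m).
It fails at once if the square mount is lifted, or shoved more than 15 mm (distance of square_mount from where it was at the start of the episode above 0.015 m or height (world z) of square_mount above 0.008 m).
It fails at once if a bystander is moved more than 20 mm (distance of any of vial_front, vial_right, gauge, dropper, tee from where it was at the start of the episode above 0.02 m).
It also fails if it takes over 48 s, if anything falls off the work surface, if the arm or the gripper's body presses on something with over 40 N, if the wrist force passes 120 N, or if a joint passes its speed limit or range.

### The arm

A 6-joint arm with a two-finger parallel gripper is mounted at the origin on a cart in front of the work surface, level with it; the furniture and walls round the work are solid. World frame = base frame: x ahead of the robot, y to its left, z up, the work surface at z = 0. Lengths are in m, angles in degrees, forces in N, time in s.
With the tool pointing down it reaches from about 0.35 to 0.875 m from the base axis. Payload 4.2 kg.
Tool frame: the origin (TCP) lies at the very end of the fingers, on their centre line; the grasp point (between the pads) lies 19 mm behind it; z points along the fingers, y is the direction in which the jaws open and shut (so a half turn about z gives the same grasp; the last joint's range is limited). The gripper opens to 87 mm and grips with 3 to 60 N. Pads are 19 mm wide; open, the fingers measure 117 mm over their backs; the gripper's body (75 mm by 190 mm) begins 51 mm behind the grasp point.
Start: joints at [88.499, 22.042, 0.453, 0, -68.411, -14.817], TCP at [0.176, 0.6, 0.223] pointing down, gripper open.
Joint ranges: [-179.83, 179.83], [-69.29, 118.12], [-61.27, 80.66], [-181.25, 117.63], [-171.15, -9.14], [-177.46, 177.46]. Speed limits (degrees/s): [159.86, 159.86, 180, 180, 180, 180].

### API

Orientations are given as a 3x3 rotation matrix whose columns are the frame's x, y, z axes.
In Python, from station import r, imaging gives the robot as it stands. The module is installed in compiled form; this text tells all that it offers.
- The arm moves only by the tool move_arm, never from a script. Its argument "motion" is one flat list of numbers, 7 for each row, row after row: the shift along the tool's x, y, z in units of 40 mm (1.0 is 40 mm), then the turn, a rotation vector about the tool's x, y, z in units of 5 degrees (1.0 is 5 degrees), then the gripper's target within -1 to 1 (shut at 1, half-way at 0, fully open at -1). In form: [dx, dy, dz, wx, wy, wz, gripper, dx, dy, dz, wx, wy, wz, gripper, ...]. A call has 1 to 20 rows; each row is the pose to reach, as a shift and turn from the pose measured when the call began, along the tool's axes at that moment; what a row does not reach only later rows make up. A row lasts 1/12 s, in which the tool goes at most 41.7 mm and 7.16 degrees, less where a joint would pass 70% of its speed; a pose out of reach is approached as far as the arm can. A call with a gripper value outside its range is refused whole. The fingers move at their own pace and stop on an object; the grip force is fixed at half the most. Time passes only in rows, so rows that repeat a pose let the fingers close. It gives the time, the measured TCP pose, the force and the opening at its end, in the units of the state.
- r.sense(): the state, without advancing time (a new reading comes with each control period).
- imaging.capture(name): name is "scene" or "top" or "wrist"; returns the picture (480x640x3 uint8, blue, green, red); there is no depth.
- imaging.camera_params(name): a dict with "intrinsics" (3x3 intrinsics, pixels), "k1" (the pictures are not rectified: a ray, as slopes to the right and down, at radius r is drawn at 1 + k1 r^2 times it, then the intrinsics apply), "world_from_camera" (4x4, takes a point from camera to world coordinates). Camera axes: x right, y down, z forward; pixel columns grow to the right and rows downward; lengths in m; the calibration is good to about 2 mm. A picture is of the moment at which its call begins: read the wrist's pose just before it. camera_params takes no time and is no camera call; for the wrist camera it gives the pose at the moment of the call.
- r.finish_job(): hands the job in, once; it reports no verdict.
The state is a dict: "time_s": time; "joints": joint angles; "joint_velocities": joint speeds; "effort": joint torques, N m; "tcp_pos": TCP position; "ee_rot": TCP orientation; "wrist_force": force on the tool from outside, world axes, zero at the start; "moment": the same for the moment, N m; "gripper_width": opening from 0.0 (shut) to 1.0 (fully open).
Only numpy, scipy, OpenCV 4.12 (cv2) and the standard library are available. Lean on these libraries where they do the work, as an engineer would, in place of code of your own. Each camera call takes 0.05 s, during which the arm holds its last target.

## Working session

There is one attempt and no reset: what is moved stays moved. The work goes in short steps, Python scripts to look and compute and a tool call to move; the robot and the scene stay as the last step left them, time stands still between calls to the robot, and variables do not carry over. Pictures are saved under pics/ and viewed, and the job is handed in when it is done.

Besides the shell and the picture viewer there is one more tool, called as name(argument=value, ...) on one line, values as JSON. move_arm: Moves the arm, as the interface text tells. Its arguments: {"type":"object","properties":{"motion":{"type":"array","items":{"type":"number"}}},"required":["motion"]}

```bash
mkdir -p pics
cat > h.py <<'E'
import numpy as np, cv2
from station import r, imaging
def ray(name,uv,P=None):
    P=P or imaging.camera_params(name)
    K=np.array(P["intrinsics"]);k1=P["k1"];T=np.array(P["world_from_camera"])
    d=np.array([(uv[0]-K[0,2])/K[0,0],(uv[1]-K[1,2])/K[1,1]]);s=d.copy()
    for _ in range(30): s=d/(1+k1*(s@s))
    return T[:3,3],T[:3,:3]@np.array([s[0],s[1],1.])
def onz(name,uv,z,P=None):
    o,d=ray(name,uv,P);return o+d*(z-o[2])/d[2]
def proj(name,p,P=None):
    P=P or imaging.camera_params(name)
    K=np.array(P["intrinsics"]);T=np.array(P["world_from_camera"])
    c=T[:3,:3].T@(np.array(p)-T[:3,3]);s=c[:2]/c[2];s=s*(1+P["k1"]*(s@s))
    return K[:2,:2]@s+K[:2,2]
E
python3 - <<'E'
from h import *
print(r.sense())
for n in("scene","top","wrist"):
    cv2.imwrite(f"pics/{n}0.png",imaging.capture(n));p=imaging.camera_params(n);print(n,p)
E
```

```text
{'time_s': 0.0, 'joints': array([ 8.84970268e+01,  2.20923483e+01,  3.78436247e-01, -3.07653639e-02,
       -6.84102253e+01, -1.48157335e+01]), 'joint_velocities': array([-0.04429561, -0.03954976,  0.04294   , -0.01450257,  0.10677238,
        0.03640889]), 'effort': array([-2.18275761e-05, -3.90667284e+01,  1.87403458e+01,  4.21985418e+00,
        1.10692679e-02, -1.84278856e-04]), 'tcp_pos': array([0.17542464, 0.59923869, 0.2214291 ]), 'ee_rot': array([[ 9.59657939e-01, -2.81169577e-01, -5.55939525e-04],
       [-2.81170117e-01, -9.59655527e-01, -2.15271289e-03],
       [ 7.17669349e-05,  2.22218160e-03, -9.99997528e-01]]), 'wrist_force': array([-0.32879017,  0.32109352, -0.73570529]), 'moment': array([-0.00603523,  0.01398289, -0.0069654 ]), 'gripper_width': 0.9987024099415567}
scene {'intrinsics': array([[481.34224847,   0.        , 322.24540896],
       [  0.        , 481.34224847, 245.41824197],
       [  0.        ,   0.        ,   1.        ]]), 'k1': -0.061304313693916784, 'world_from_camera': array([[ 5.34093362e-01, -4.85282363e-01,  6.92275457e-01,
        -7.23855971e-02
[... 595 characters left out ...]
.81659009e-04, -6.78109900e-04,
        -7.99212695e-02],
       [ 7.88181404e-04, -1.16860691e-01, -9.93148004e-01,
         1.12761853e+00],
       [ 0.00000000e+00,  0.00000000e+00,  0.00000000e+00,
         1.00000000e+00]])}
wrist {'intrinsics': array([[336.06263426,   0.        , 313.96035375],
       [  0.        , 336.06263426, 235.28936666],
       [  0.        ,   0.        ,   1.        ]]), 'k1': -0.05188158238971565, 'world_from_camera': array([[-0.28224459, -0.91857803, -0.27668104,  0.25192252],
       [-0.95934095,  0.27076562,  0.07969263,  0.57628309],
       [ 0.00171182,  0.28792427, -0.95765165,  0.38455224],
       [ 0.        ,  0.        ,  0.        ,  1.        ]])}
```

View pics/scene0.png

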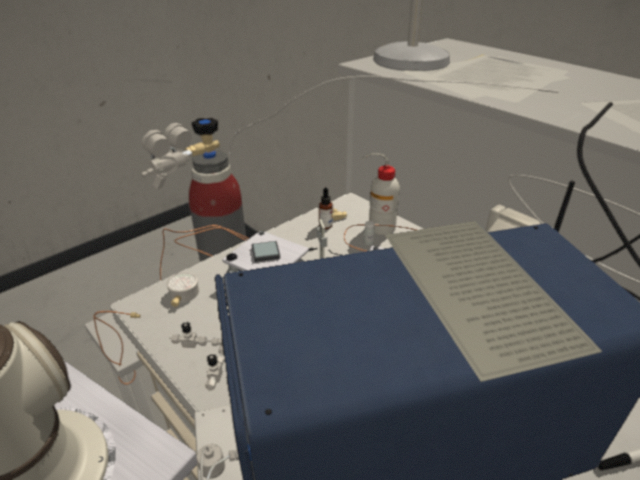

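View pics/top0.png

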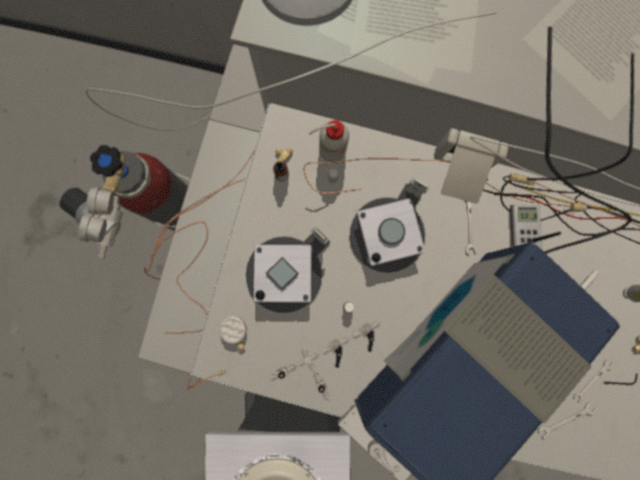

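View pics/wrist0.png

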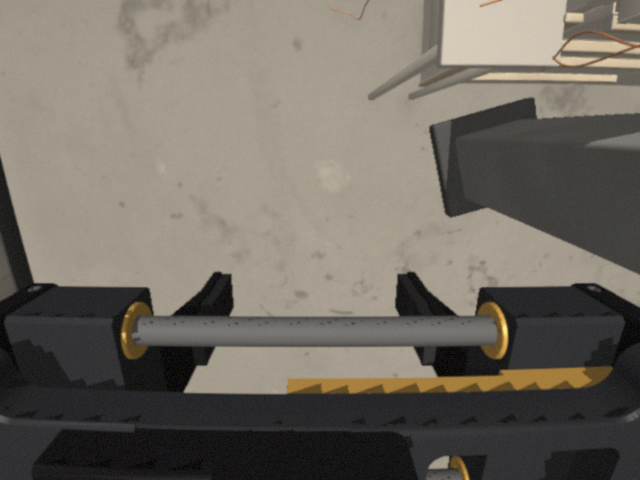

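The top view shows the round mount near (391,232), with its pad at about (376,257). The square mount is near (283,273), with its pad at about (260,295). A blue box hides both mounts in the scene view, so the wrist camera will have to read the index clips.

Run:
```python
from h import *
im=cv2.imread("pics/top0.png")
cv2.imwrite("pics/topz.png",cv2.resize(im[160:320,235:445],(800,610))[:600])
g=cv2.cvtColor(im,cv2.COLOR_BGR2GRAY)
for nm,(u,v) in dict(round=(376,257),sq=(260,295)).items():
    w=g[v-9:v+10,u-9:u+10]; m=(w<40).astype(np.uint8)
    n,l,st,c=cv2.connectedComponentsWithStats(m)
    for i in range(1,n):
        if st[i,4]>15: 
            uv=c[i]+[u-9,v-9];print(nm,st[i],uv,onz("top",uv,.069))
for nm,b in dict(round=(350,190,430,275),sq=(240,235,325,315)).items():
    s=im[b[1]:b[3],b[0]:b[2]];m=(s.min(2)>140).astype(np.uint8)
    cs,_=cv2.findContours(m,cv2.RETR_EXTERNAL,cv2.CHAIN_APPROX_NONE)
    c=max(cs,key=cv2.contourArea)+np.array([b[0],b[1]])
    q=cv2.minAreaRect(c.astype(np.float32));bx=cv2.boxPoints(q);print(nm,q)
    W=np.array([onz("top",p,.063) for p in bx]);print(W.round(4),W.mean(0),[np.linalg.norm(W[i]-W[i-1]).round(4) for i in range(4)])
    for i in range(4):
        d=W[i]-W[i-1];print(np.degrees(np.arctan2(d[1],d[0])))
for nm,uv in dict(box1=(360,400),vial=(348,308),gauge=(232,330),vr=(333,175),bottle=(334,130),drop=(281,170),tee=(284,155)).items(): print(nm,onz("top",uv,.05))
```

```text
round [ 6  7  6  6 30] [375.53333333 257.66666667] [ 0.53392878 -0.20968455  0.069     ]
sq [ 6  6  6  7 32] [259.5625 295.3125] [0.45484153 0.0336493  0.069     ]
round ((389.5, 232.0), (84.0, 79.0), 90.0)
[[ 0.6801 -0.1574  0.063 ]
 [ 0.6808 -0.3287  0.063 ]
 [ 0.4996 -0.3239  0.063 ]
 [ 0.4998 -0.156   0.063 ]] [ 0.59008861 -0.24150031  0.063     ] [np.float64(0.1803), np.float64(0.1713), np.float64(0.1813), np.float64(0.1679)]
-0.428186101730127
-89.76616375823723
178.50241631286065
89.90417558893547
sq ((275.0, 268.5), (67.0, 70.0), 90.0)
[[ 0.5824  0.0776  0.063 ]
 [ 0.5826 -0.0715  0.063 ]
 [ 0.4411 -0.0718  0.063 ]
 [ 0.4406  0.0754  0.063 ]] [0.51168849 0.0024405  0.063     ] [np.float64(0.1418), np.float64(0.1492), np.float64(0.1415), np.float64(0.1471)]
0.9138819658504704
-89.94284270499472
-179.8988076032095
90.18310163377797
box1 [ 0.2355768  -0.17687123  0.05      ]
vial [ 0.42823931 -0.15229564  0.05      ]
gauge [0.38123446 0.09356416 0.05      ]
vr [ 0.71619786 -0.12141814  0.05      ]
bottle [ 0.8185204  -0.12412387  0.05      ]
drop [ 0.72733567 -0.00761239  0.05      ]
tee [ 0.76120022 -0.01385465  0.05      ]
```

View pics/topz.png

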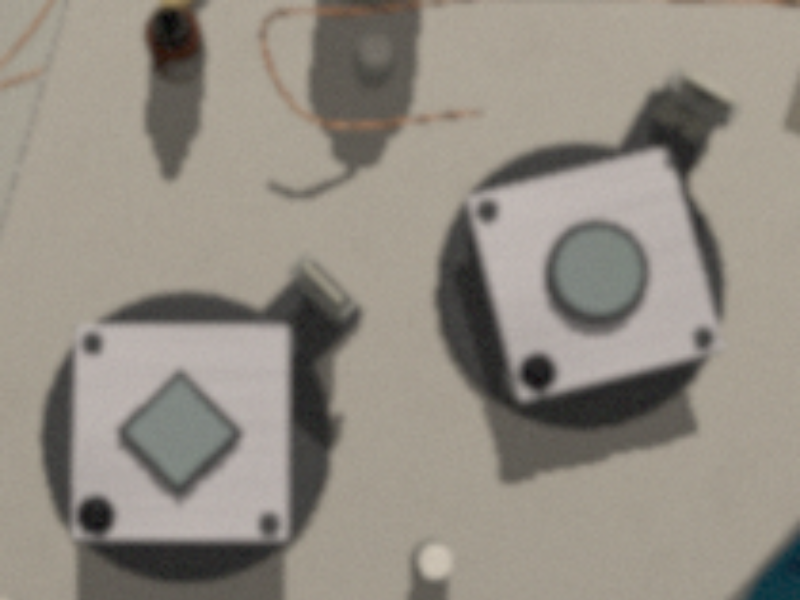

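Run:
```python
from h import *
im=cv2.imread("pics/top0.png")
cv2.imwrite("pics/topb.png",cv2.resize(im[230:480,340:640],(720,600)))
z=lambda a:np.array(a)/[800/210,610/160]+[235,160]
Q=dict(round=[(468,193),(665,148),(718,352),(518,402)],sq=[(75,323),(291,323),(291,542),(73,542)])
pad=dict(round=(.5339,-.2097),sq=(.4548,.0336))
for n,q in Q.items():
    W=np.array([onz("top",z(p),.063) for p in q]);c=W.mean(0)
    e=[W[i]-W[i-1] for i in range(4)]
    # FL(back-left),back-right,front-right,front-left
    yaw=np.degrees([np.arctan2(*(W[0]-W[3])[[1,0]]),np.arctan2(*(W[1]-W[2])[[1,0]]),np.arctan2(*(W[0]-W[1])[[1,0]])-np.pi/2,np.arctan2(*(W[3]-W[2])[[1,0]])-np.pi/2])
    d=np.array(pad[n])-c[:2]
    print(n,c.round(4),[np.linalg.norm(x).round(4) for x in e],yaw.round(1),"pad dist",np.linalg.norm(d),"yaw from pad",np.degrees(np.arctan2(d[1],d[0]))-135)
```

```text
round [ 0.59   -0.2433  0.063 ] [np.float64(0.1203), np.float64(0.1149), np.float64(0.1188), np.float64(0.1159)] [12.8 13.3 13.1 13.9] pad dist 0.06539556366527181 yaw from pad 14.076078045789274
sq [ 0.5012 -0.0144  0.063 ] [np.float64(0.1212), np.float64(0.1204), np.float64(0.121), np.float64(0.1202)] [0.2 0.1 0.1 0.2] pad dist 0.06676197828638787 yaw from pad -1.000903029414502
```

View pics/topb.png

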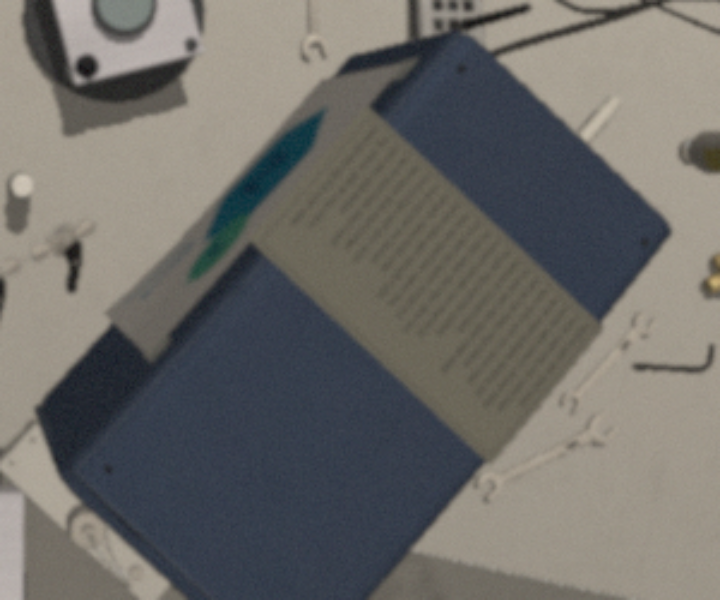

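Run:
```python
from h import *
a=onz("top",(356,401),0)
for h in(.15,.2,.25,.3,.35): print(h,onz("top",(370,424),h),a, proj("scene",onz("top",(370,424),h)))
print(onz("top",(486,255),0), [onz("top",(533,246),h).round(3) for h in (.2,.25,.3)])
```

```text
0.15 [ 0.210638   -0.18683117  0.15      ] [ 0.22313029 -0.17256598  0.        ] [227.6453431  354.65761045]
0.2 [ 0.22328436 -0.1813633   0.2       ] [ 0.22313029 -0.17256598  0.        ] [226.33787604 317.655057  ]
0.25 [ 0.23593072 -0.17589542  0.25      ] [ 0.22313029 -0.17256598  0.        ] [225.02301107 278.16480803]
0.3 [ 0.24857708 -0.17042755  0.3       ] [ 0.22313029 -0.17256598  0.        ] [223.71084944 236.03784786]
0.35 [ 0.26122344 -0.16495968  0.35      ] [ 0.22313029 -0.17256598  0.        ] [222.41481651 191.13360313]
[ 0.54459123 -0.47079085  0.        ] [array([ 0.546, -0.494,  0.2  ]), array([ 0.541, -0.471,  0.25 ]), array([ 0.537, -0.449,  0.3  ])]
```

```bash
cat >> h.py <<'E'
from scipy.spatial.transform import Rotation as Ro
def Rt(az,tilt):
    a,t=np.radians([az,tilt]);u=np.array([np.cos(a),np.sin(a),0]);k=np.array([0,0,1.])
    x=u*np.cos(t)+k*np.sin(t);z=u*np.sin(t)-k*np.cos(t);return np.c_[x,np.cross(z,x),z]
def plan(p,az=None,tilt=0,R=None):
    s=r.sense();R0=np.array(s["ee_rot"]);R=Rt(az,tilt) if R is None else R
    d=R0.T@(np.array(p)-s["tcp_pos"])/.04;w=np.degrees(Ro.from_matrix(R0.T@R).as_rotvec())/5
    print("t",s["time_s"],"tcp",np.round(s["tcp_pos"],4),"F",np.round(s["wrist_force"],2),"-> d",d.round(2),"w",w.round(2),"rows",np.linalg.norm(d)*40/41.7,np.linalg.norm(w)*5/7.16)
E
python3 - <<'E'
from h import *
plan([.50,-.15,.25],-31.5,0)
E
```

```text
t 0.15 tcp [0.1755 0.5994 0.2217] F [ 0.6   0.03 -0.12] -> d [13.05 15.7  -0.68] w [ 0.02 -0.    3.03] rows 19.595365717968757 2.1194286573823673
```

move_arm(motion=[13,15.7,-0.7,0,0,3,1,13,15.7,-0.7,0,0,3,1,13,15.7,-0.7,0,0,3,1,13,15.7,-0.7,0,0,3,1,13,15.7,-0.7,0,0,3,1,13,15.7,-0.7,0,0,3,1,13,15.7,-0.7,0,0,3,1,13,15.7,-0.7,0,0,3,1,13,15.7,-0.7,0,0,3,1,13,15.7,-0.7,0,0,3,1,13,15.7,-0.7,0,0,3,1,13,15.7,-0.7,0,0,3,1,13,15.7,-0.7,0,0,3,1,13,15.7,-0.7,0,0,3,1,13,15.7,-0.7,0,0,3,1,13,15.7,-0.7,0,0,3,1,13,15.7,-0.7,0,0,3,1,13,15.7,-0.7,0,0,3,1,13,15.7,-0.7,0,0,3,1,13,15.7,-0.7,0,0,3,1])

```text
time_s: 1.82
tcp_pos: [0.4988, -0.1528, 0.2504]
ee_rot: [[0.853, -0.522, -0.001], [-0.522, -0.853, -0.002], [0.0, 0.002, -1.0]]
wrist_force: [0.7, 0.1, -0.3]
gripper_width: 0.003
```

Run:
```python
from h import *
plan([.534,-.210,.11],-31.5,38)
print(r.sense()["joints"],r.sense()["gripper_width"])
```

```text
t 1.8167 tcp [ 0.4988 -0.1528  0.2504] F [ 0.71  0.11 -0.34] -> d [1.5  0.75 3.51] w [0.02 7.59 0.01] rows 3.732950586294486 5.303348896068798
[  0.88234767  10.79385645 -11.34534089   0.13303724 -67.90557295
  57.58639282] 0.002960797299326812
```

move_arm(motion=[1.5,0.75,0.5,0,1.4,0,1,1.5,0.75,1,0,2.8,0,1,1.5,0.75,1.5,0,4.2,0,1,1.5,0.75,2,0,5.6,0,1,1.5,0.75,2.5,0,7,0,1,1.5,0.75,2.5,0,7.6,0,1,1.5,0.75,2.5,0,7.6,0,1,1.5,0.75,2.5,0,7.6,0,1,1.5,0.75,2.5,0,7.6,0,1])

```text
time_s: 2.57
tcp_pos: [0.5613, -0.2574, 0.2197]
ee_rot: [[0.69, -0.568, 0.448], [-0.436, -0.821, -0.37], [0.578, 0.06, -0.814]]
wrist_force: [1.3, -1.4, 0.8]
gripper_width: 0.005
```

Run:
```python
from h import *
P=imaging.camera_params("wrist");cv2.imwrite("pics/w1.png",imaging.capture("wrist"))
import pickle;pickle.dump(P,open("w1.pkl","wb"));s=r.sense();print(s["tcp_pos"],s["joints"],P["world_from_camera"])
```

```text
[ 0.56035247 -0.25532898  0.21925873] [-15.15635281   7.3458692  -47.18923001  80.29429563 -13.98480433
  -3.86960518] [[-0.56923218 -0.78947298  0.22958037  0.54370003]
 [-0.81996762  0.52466471 -0.22886688 -0.23305693]
 [ 0.0602315  -0.31852686 -0.94599831  0.39832145]
 [ 0.          0.          0.          1.        ]]
```

View pics/w1.png

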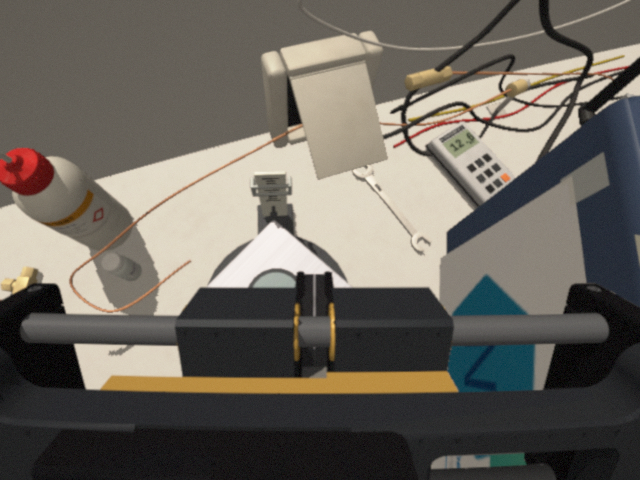

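Run:
```python
from h import *
P=imaging.camera_params("wrist");cv2.imwrite("pics/w2.png",imaging.capture("wrist"))
import pickle;pickle.dump(P,open("w2.pkl","wb"));s=r.sense();print(s["time_s"],s["tcp_pos"],s["joint_velocities"])
im=cv2.imread("pics/w2.png");cv2.imwrite("pics/w2z.png",cv2.resize(im[150:270,200:340],(700,600),interpolation=cv2.INTER_CUBIC))
```

```text
2.6667 [ 0.55927544 -0.25809172  0.21930013] [  1.72310182   0.92715849   2.97869454 -13.97381113  -4.12141594
   6.60133695]
```

View pics/w2z.png

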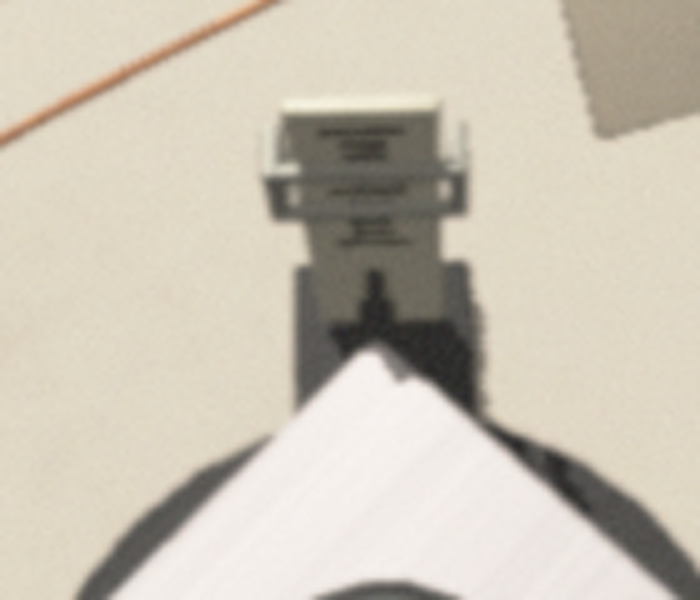

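The zoom shows the clip clearly: bars at rows 186 and 192, pointer tip at (275,204). The wrist is close to a singularity (j5 about -10), so I'll back off to less tilt and look again from lower down.

Run:
```python
from h import *
plan([.5,-.19,.20],-31.5,15)
plan([.5175,-.199,.14],-31.5,25)
```

```text
t 2.6667 tcp [ 0.5593 -0.2581  0.2193] F [ 0.11 -1.36  0.47] -> d [-2.04 -0.59 -0.9 ] w [ 0.93 -4.03 -0.27] rows 2.213853311248205 2.8926926220527056
t 2.6667 tcp [ 0.5593 -0.2581  0.2193] F [ 0.11 -1.36  0.47] -> d [-2.51 -0.74  0.6 ] w [ 0.94 -2.03 -0.18] rows 2.574508719795583 1.5682014074467852
```

move_arm(motion=[-1,-0.3,-0.4,0.3,-1.3,-0.1,1,-2,-0.6,-0.9,0.6,-2.6,-0.2,1,-2,-0.6,-0.9,0.9,-4,-0.3,1,-2,-0.6,-0.9,0.9,-4,-0.3,1,-2,-0.6,-0.9,0.9,-4,-0.3,1,-2,-0.6,-0.9,0.9,-4,-0.3,1])

```text
time_s: 3.17
tcp_pos: [0.5014, -0.1923, 0.2009]
ee_rot: [[0.816, -0.527, 0.235], [-0.503, -0.85, -0.16], [0.284, 0.012, -0.959]]
wrist_force: [0.6, -2.5, 0.2]
gripper_width: 0.005
```

Run:
```python
from h import *
plan([.5175,-.199,.15],-31.5,23)
print(r.sense()["joints"],r.sense()["ee_rot"])
```

```text
t 3.1667 tcp [ 0.5014 -0.1923  0.2009] F [ 0.61 -2.48  0.16] -> d [ 0.05 -0.09  1.34] w [ 0.15  1.3  -0.02] rows 1.2910884252161172 0.9136546085990545
[  1.4572483    6.84956451 -31.12435065  15.09944398 -39.45371448
  46.18264243] [[ 0.81643666 -0.52731582  0.23530662]
 [-0.50272647 -0.84958449 -0.15960038]
 [ 0.28407266  0.01200873 -0.95872755]]
```

move_arm(motion=[0,0,0.5,0,0.5,0,1,0,0,1,0,1,0,1,0,-0.1,1.35,0.1,1.3,0,1,0,-0.1,1.35,0.1,1.3,0,1,0,-0.1,1.35,0.1,1.3,0,1,0,-0.1,1.35,0.1,1.3,0,1])

```text
time_s: 3.67
tcp_pos: [0.5171, -0.1977, 0.1502]
ee_rot: [[0.783, -0.526, 0.332], [-0.483, -0.851, -0.208], [0.392, 0.002, -0.92]]
wrist_force: [-0.2, -0.4, 0.4]
gripper_width: 0.003
```

Run:
```python
from h import *
P=imaging.camera_params("wrist");cv2.imwrite("pics/w3.png",imaging.capture("wrist"))
import pickle;pickle.dump(P,open("w3.pkl","wb"));s=r.sense();print(s["time_s"],s["tcp_pos"],s["joints"],s["joint_velocities"])
im=cv2.imread("pics/w3.png");p=proj("wrist",[.59+.853*.1,-.2433-.522*.1,.085],P);print(p)
y=max(int(p[1])-40,0);x=int(p[0])-70
cv2.imwrite("pics/w3z.png",cv2.resize(im[y:y+120,x:x+140],(700,600),interpolation=cv2.INTER_CUBIC));print(x,y)
```

```text
3.7167 [ 0.51771115 -0.1975869   0.15075845] [ -0.94146157   9.40302276 -44.77711013  37.32702875 -19.48441697
  25.61632426] [-0.11492997 -0.37240471 -0.08500863  1.25541922  0.52879741 -0.91560771]
[312.62546321  50.53876466]
242 10
```

View pics/w3z.png

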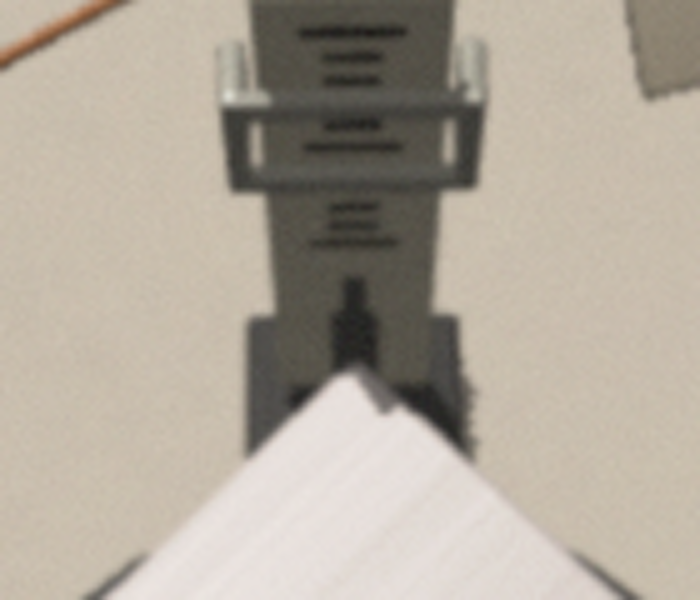

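View pics/w3.png

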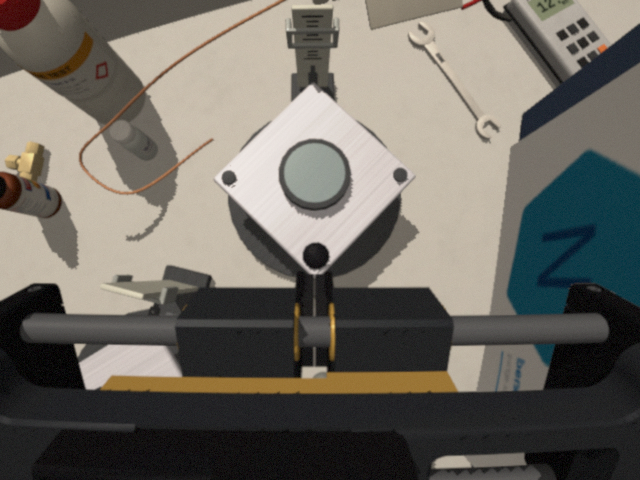

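```bash
cat >> h.py <<'E'
def planeint(o,d,c,az,D):
    u=np.array([np.cos(np.radians(az)),np.sin(np.radians(az)),0]);t=(D-u@(o-np.array([c[0],c[1],0])))/(u@d);return o+t*d
E
python3 - <<'E'
from h import *
import pickle
P3=pickle.load(open("w3.pkl","rb"));P2=pickle.load(open("w2.pkl","rb"))
c=(.59,-.2433);az=-31.5;u=np.array([.853,-.522])
for uv in[(312.6,66),(312.6,64.5)]:
    p=onz("wrist",uv,.059,P3);print("tip",p,"D",u@(p[:2]-c))
p=onz("wrist",(275,204.4),.059,P2);print("tip w2 D",u@(p[:2]-c))
p=onz("wrist",(316,256),.069,P3);print("pad",p, "sq",[onz("wrist",q,.063,P3).round(4) for q in[(315,86),(414,178),(318,276),(215,178)]])
for D in(.095,.1,.105,.11):
    print(D,[round(planeint(*ray("wrist",q,P3),c,az,D)[2]*1e3,1) for q in[(312.6,66),(313,30.6),(312.6,45.6),(313,38.2)]],[round(planeint(*ray("wrist",q,P2),c,az,D)[2]*1e3,1) for q in[(275,204.4),(274,185.6),(274,192.2)]])
for l,rr in [((287,30),(339,30)),((290,46.5),(337,46.5))]:
    o,a=ray("wrist",l,P3);o,b=ray("wrist",rr,P3)
    # depth along cam z so that width=40
    t=.040/np.linalg.norm(a-b);m=o+t*(a+b)/2;print(m,u@(m[:2]-c))
E
```

```text
tip [ 0.67836358 -0.29731799  0.059     ] D 0.10357152174331574
tip [ 0.67958908 -0.29807654  0.059     ] D 0.1050128444318852
tip w2 D 0.10316057577883027
pad [ 0.53540668 -0.21194927  0.069     ] sq [array([ 0.6592, -0.2878,  0.063 ]), array([ 0.5476, -0.3146,  0.063 ]), array([ 0.5213, -0.2051,  0.063 ]), array([ 0.6338, -0.1753,  0.063 ])]
0.095 [np.float64(72.0), np.float64(114.1), np.float64(97.8), np.float64(106.1)] [np.float64(77.4), np.float64(119.8), np.float64(106.1)]
0.1 [np.float64(64.4), np.float64(107.8), np.float64(91.0), np.float64(99.5)] [np.float64(66.1), np.float64(110.0), np.float64(95.8)]
0.105 [np.float64(56.8), np.float64(101.4), np.float64(84.2), np.float64(92.9)] [np.float64(54.8), np.float64(100.2), np.float64(85.5)]
0.11 [np.float64(49.2), np.float64(95.0), np.float64(77.3), np.float64(86.3)] [np.float64(43.5), np.float64(90.4), np.float64(75.2)]
[ 0.68289283 -0.30056092  0.09689845] 0.10912778195004343
[ 0.68761189 -0.30396434  0.06949314] 0.1149297242203696
```

Run:
```python
from h import *
plan([.614,-.26,.16],-31.5,0)
```

```text
t 3.7167 tcp [ 0.5177 -0.1976  0.1508] F [-0.25 -0.    0.37] -> d [2.73 0.06 0.91] w [ 0.03 -4.62 -0.04] rows 2.7606433259803107 3.2298459981497105
```

move_arm(motion=[0.5,0,0.1,0,-1.2,0,1,1.2,0,0.4,0,-2.4,0,1,2,0,0.7,0,-3.6,0,1,2.7,0.1,0.9,0,-4.6,0,1,2.7,0.1,0.9,0,-4.6,0,1,2.7,0.1,0.9,0,-4.6,0,1,2.7,0.1,0.9,0,-4.6,0,1,2.7,0.1,0.9,0,-4.6,0,1])

```text
time_s: 4.38
tcp_pos: [0.6123, -0.2599, 0.1598]
ee_rot: [[0.851, -0.526, 0.001], [-0.526, -0.851, -0.001], [0.002, 0.0, -1.0]]
wrist_force: [-0.7, -0.0, 0.2]
gripper_width: 0.002
```

Run:
```python
from h import *
P=imaging.camera_params("wrist");cv2.imwrite("pics/w4.png",imaging.capture("wrist"))
import pickle;pickle.dump(P,open("w4.pkl","wb"));s=r.sense();print(s["time_s"],s["tcp_pos"],s["joints"],s["joint_velocities"].round(1))
im=cv2.imread("pics/w4.png");p=proj("wrist",[.59+.853*.105,-.2433-.522*.105,.085],P);print(p,P["world_from_camera"][:3,3])
y=max(int(p[1])-60,0);x=int(p[0])-70
cv2.imwrite("pics/w4z.png",cv2.resize(im[y:y+120,x:x+140],(700,600),interpolation=cv2.INTER_CUBIC));print(x,y)
```

```text
4.4333 [ 0.61144118 -0.25961382  0.16031066] [ -9.05289006  28.33853055   1.37962658   0.07812611 -62.95426407
  67.34599867] [ 0.5 -1.8 -1.6  0.6  0.1 -0.2]
[308.60882661 139.12698156] [ 0.67977012 -0.30257633  0.32276019]
238 79
```

View pics/w4z.png

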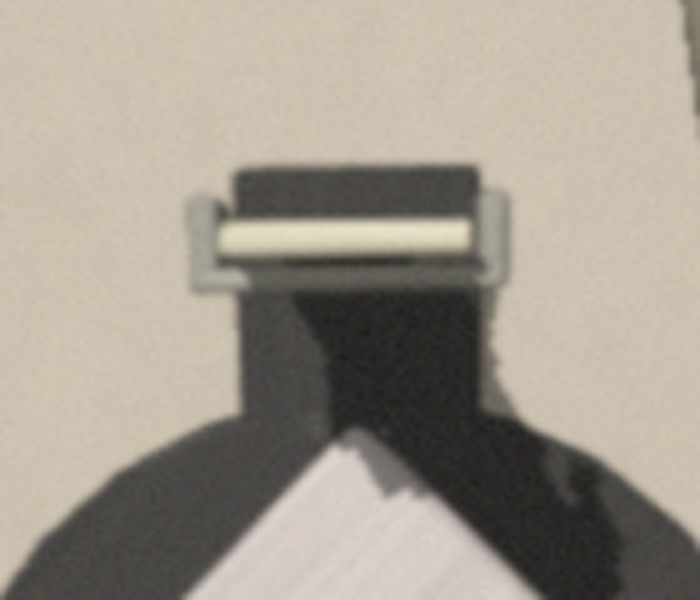

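Run:
```python
from h import *
import pickle
P3=pickle.load(open("w3.pkl","rb"));P4=pickle.load(open("w4.pkl","rb"))
c=np.array((.59,-.2433));u=np.array([.853,-.522])
for n,uv,z in[("bar",(307,134.7),.098),("bar",(307,134.7),.09),("barfront",(307,137.6),.098),("barback",(307,131.6),.098),("scalefront",(307,130.6),.116),("scaleback",(307,123),.116),("corner",(309,164.8),.063)]:
    p=onz("wrist",uv,z,P4);print(n,z,p,"D",round(u@(p[:2]-c),4))
o3,d3=ray("wrist",(313,30.6),P3);o4,d4=ray("wrist",(307,134.7),P4)
A=np.c_[d3,-d4];t=np.linalg.lstsq(A,o4-o3,rcond=None)[0];print(o3+t[0]*d3,o4+t[1]*d4)
for D in(.106,.107,.108,.109,.110):
  print(D,[round(planeint(*ray("wrist",q,P3),c,-31.5,D)[2]*1e3,1) for q in[(313,30.6),(312.6,45.6),(313,38.2)]])
for q in [(315,86)]:
    p=onz("wrist",q,.063,P3);print("corner w3",p,u@(p[:2]-c))
```

```text
bar 0.098 [ 0.68246439 -0.29893851  0.098     ] D 0.1079
bar 0.09 [ 0.68256029 -0.29880902  0.09      ] D 0.1079
barfront 0.098 [ 0.68093263 -0.2979785   0.098     ] D 0.1061
barback 0.098 [ 0.68409511 -0.29996048  0.098     ] D 0.1098
scalefront 0.116 [ 0.68423131 -0.30047239  0.116     ] D 0.1102
scaleback 0.116 [ 0.68787776 -0.3027574   0.116     ] D 0.1145
corner 0.063 [ 0.66335112 -0.28792353  0.063     ] D 0.0859
[ 0.68183214 -0.29990564  0.09774851] [ 0.68246713 -0.29893481  0.09777183]
0.106 [np.float64(100.1), np.float64(82.8), np.float64(91.6)]
0.107 [np.float64(98.9), np.float64(81.4), np.float64(90.3)]
0.108 [np.float64(97.6), np.float64(80.1), np.float64(89.0)]
0.109 [np.float64(96.3), np.float64(78.7), np.float64(87.7)]
0.11 [np.float64(95.0), np.float64(77.3), np.float64(86.3)]
corner w3 [ 0.65915163 -0.28784453  0.063     ] 0.08223858397496146
```

Run:
```python
from h import *
im=cv2.imread("pics/w3.png");cv2.imwrite("pics/w3y.png",cv2.resize(im[0:100,260:365],(630,600),interpolation=cv2.INTER_CUBIC))
g=cv2.cvtColor(im,cv2.COLOR_BGR2GRAY);g2=cv2.cvtColor(cv2.imread("pics/w2.png"),cv2.COLOR_BGR2GRAY)
print("w3 col300-306",g[0:50,300:303].mean(1).astype(int)); print("w3 col 309-316",g[0:90,311:314].mean(1).astype(int))
print("w2",g2[165:225,274:277].mean(1).astype(int));print("w2b",g2[165:225,265:268].mean(1).astype(int))
```

```text
w3 col300-306 [191 189 190 191 195 207 212 205 175 125  88  80  79  79  76  71  61  68
  76  81  79  78  78  78  78  80  80  82  85  87  85  76  67  67  71  77
  79  78  78  76  77  80  80  87  90  83  71  65  69  76]
w3 col 309-316 [134 140 149 168 187 204 206 193 161 113  85  78  76  79  73  53  35  53
  71  73  58  42  57  74  72  55  42  67  86  87  82  72  63  56  42  46
  66  76  61  47  63  76  81  86  86  82  71  66  69  73  60  47  64  69
  55  53  66  62  51  64  75  81  82  82  77  62  47  43  41  42  41  40
  39  40  37  39  38  36  40  39  39  44  62  87 125 174 205 217 224 225]
w2 [217 216 216 221 230 234 221 162 113  99  79  67  82  67  64  69  70  89
 100  98  89  85  77  70  90  90  98  94  77  70  81  74  83  78  96 104
 105 104  93  68  56  54  52  54  50  46  43  45  42  44  45  44  54  82
 116 158 205 226 233 240]
w2b [217 217 218 219 229 237 229 175 116 100  91  68  86  96  98  98 100  98
 102  99  90  91  91  81  93 100 101  97  91  96 103 103 101  98 101 104
 103 105 105 105 106 105 104 106 105 105 104 104  98  82  68  58  63  72
  81  84  87  91  99 121]
```

View pics/w3y.png

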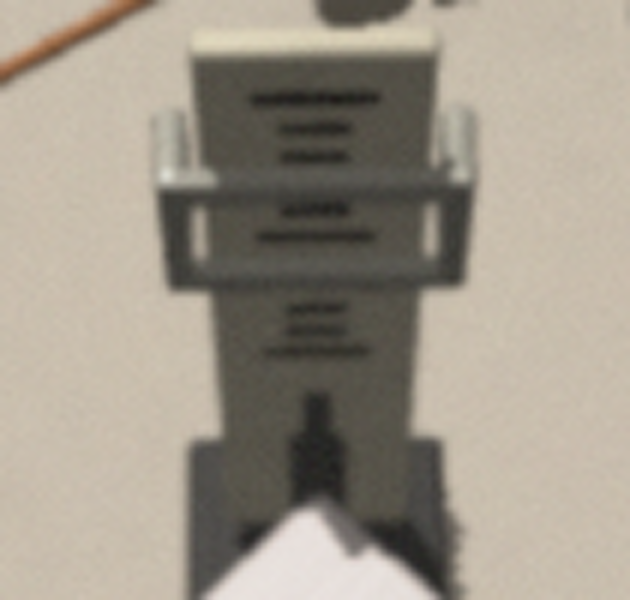

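Run:
```python
from h import *
import pickle
P3=pickle.load(open("w3.pkl","rb"));P2=pickle.load(open("w2.pkl","rb"))
for c in[(.59,-.2433),(.5905,-.2457)]:
  f=lambda P,q,D:round(planeint(*ray("wrist",q,P),c,-31.5,D)[2]*1e3,1)
  print("w3 corner63",f(P3,(313,84.6),.0849),"scale116",f(P3,(313,8.6),.1092),"tip60.5",f(P3,(312.6,64.6),.1),"bars",f(P3,(313,32.3),.105),f(P3,(313,47),.105))
  print("w2 corner63",f(P2,(275,219.6),.0849),"scale116",f(P2,(275,172.2),.1092),"tip60.5",f(P2,(275,203.8),.1),"bars",f(P2,(275,187),.105),f(P2,(275,193.5),.105))
```

```text
w3 corner63 60.7 scale116 118.4 tip60.5 66.4 bars 99.6 82.4
w2 corner63 60.2 scale116 119.2 tip60.5 67.7 bars 97.2 82.4
w3 corner63 57.9 scale116 116.5 tip60.5 63.9 bars 97.4 80.1
w2 corner63 55.8 scale116 116.2 tip60.5 63.9 bars 93.8 79.0
```

Run:
```python
from h import *
plan([.5345,-.2105,.085],-31.5,0)
```

```text
t 4.4333 tcp [ 0.6114 -0.2596  0.1603] F [-0.55  1.81  0.62] -> d [-2.29 -0.04  1.88] w [ 0.01 -0.02 -0.03] rows 2.837834147834862 0.028544316700822858
```

move_arm(motion=[-1,0,0,0,0,0,1,-1.9,0,0.3,0,0,0,1,-2.3,0,1,0,0,0,1,-2.3,0,1.6,0,0,0,1,-2.3,0,1.9,0,0,0,1,-2.3,0,1.9,0,0,0,1,-2.3,0,1.9,0,0,0,1,-2.3,0,1.9,0,0,0,1,-2.3,0,1.9,0,0,0,1])

```text
time_s: 5.18
tcp_pos: [0.534, -0.2114, 0.0859]
ee_rot: [[0.851, -0.525, 0.005], [-0.525, -0.851, -0.002], [0.005, -0.001, -1.0]]
wrist_force: [-0.9, -0.1, -0.1]
gripper_width: 0.006
```

Run:
```python
from h import *
P=imaging.camera_params("wrist");im=imaging.capture("wrist");cv2.imwrite("pics/w5.png",im)
plan([.5345,-.2105,.075],-31.5,0)
```

```text
t 5.2333 tcp [ 0.534  -0.2115  0.0857] F [ 0.73  0.36 -0.22] -> d [-0.   -0.03  0.27] w [-0.01 -0.05 -0.03] rows 0.25759683645327097 0.04298355577073779
```

View pics/w5.png

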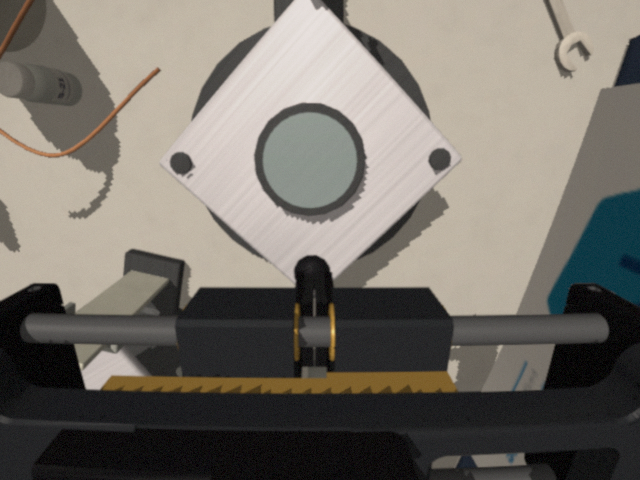

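move_arm(motion=[0,0,0.2,0,0,0,1,0,0,0.3,0,0,0,1,0,0,0.3,0,0,0,1,0,0,0.3,0,0,0,1,0,0,0.3,0,0,0,1])

```text
time_s: 5.65
tcp_pos: [0.534, -0.2115, 0.0735]
ee_rot: [[0.851, -0.525, 0.004], [-0.525, -0.851, -0.002], [0.004, -0.0, -1.0]]
wrist_force: [0.3, -0.4, 0.3]
gripper_width: 0.005
```

move_arm(motion=[0,0,0.05,0,0,0,1,0,0,0.05,0,0,0,1,0,0,0.05,0,0,0,1,0,0,0.05,0,0,0,1])

```text
time_s: 5.98
tcp_pos: [0.534, -0.2116, 0.0715]
ee_rot: [[0.851, -0.525, 0.004], [-0.525, -0.851, -0.002], [0.004, -0.0, -1.0]]
wrist_force: [-0.0, 0.2, -0.4]
gripper_width: 0.004
```

move_arm(motion=[0,0,0.1,0,0,0,1,0,0,0.1,0,0,0,1,0,0,0.1,0,0,0,1,0,0,0.1,0,0,0,1])

```text
time_s: 6.32
tcp_pos: [0.534, -0.2115, 0.0677]
ee_rot: [[0.851, -0.525, 0.004], [-0.525, -0.851, -0.002], [0.004, -0.0, -1.0]]
wrist_force: [-0.6, 1.4, 3.8]
gripper_width: 0.002
```

move_arm(motion=[0,0,0.1,0,0,0,1,0,0,0.2,0,0,0,1,0,0,0.3,0,0,0,1,0,0,0.3,0,0,0,1,0,0,0.3,0,0,0,1])

```text
time_s: 6.73
tcp_pos: [0.5341, -0.2115, 0.0557]
ee_rot: [[0.851, -0.525, 0.004], [-0.525, -0.851, -0.002], [0.004, -0.0, -1.0]]
wrist_force: [-1.7, 1.5, 5.1]
gripper_width: 0.007
```

Run:
```python
from h import *
a=imaging.capture("wrist");cv2.imwrite("pics/w6.png",a);b=imaging.capture("top")
cv2.imwrite("pics/w6z.png",np.hstack([cv2.resize(a[0:100,240:380],(400,286),interpolation=cv2.INTER_CUBIC),cv2.resize(b[160:260,340:440],(400,400))[:286]]))
for _ in range(1): s=r.sense();print(s["tcp_pos"],s["wrist_force"])
```

```text
[ 0.53403476 -0.21150263  0.05585402] [-1.54379105  1.95719863  6.91134543]
```

View pics/w6z.png

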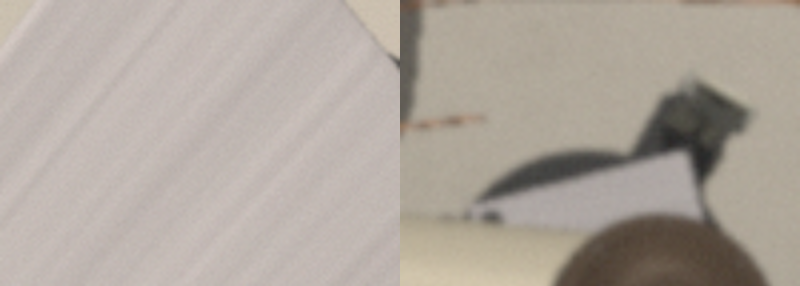

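move_arm(motion=[0,0,0.04,0,0,0,1,0,0,0.08,0,0,0,1,0,0,0.08,0,0,0,1,0,0,0.08,0,0,0,1,0,0,0.08,0,0,0,1,0,0,0.08,0,0,0,1,0,0,0.08,0,0,0,1,0,0,0.08,0,0,0,1,0,0,0.08,0,0,0,1,0,0,0.08,0,0,0,1,0,0,0.08,0,0,0,1,0,0,0.08,0,0,0,1,0,0,0.08,0,0,0,1,0,0,0.08,0,0,0,1,0,0,0.08,0,0,0,1])

```text
time_s: 8.08
tcp_pos: [0.5342, -0.2116, 0.0531]
ee_rot: [[0.852, -0.524, 0.004], [-0.524, -0.852, -0.002], [0.005, -0.0, -1.0]]
wrist_force: [-1.3, 1.5, 7.3]
gripper_width: 0.005
```

Run:
```python
from h import *
b=imaging.capture("top");cv2.imwrite("pics/t6.png",b);s=r.sense();print(s["tcp_pos"],s["wrist_force"])
a=cv2.imread("pics/top0.png")
cv2.imwrite("pics/t6z.png",np.hstack([cv2.resize(x[165:240,370:445],(400,400),interpolation=cv2.INTER_CUBIC) for x in(a,b)]))
# predicted top pixel of plate corner & tip for theta
c=np.array([.59,-.2433]);u=np.array([.853,-.522])
for th in(.2,.24,.28,.32):
    zt=.059+.1*np.sin(th);D=.1*np.cos(th);print(th,zt,"corner px",proj("top",[*(c+u*(.0849*np.cos(th)-.004*np.sin(th))),.059+.0849*np.sin(th)+.004*np.cos(th)]).round(1),"tip",proj("top",[*(c+u*D),zt]).round(1))
```

```text
[ 0.53427129 -0.21162675  0.05315416] [-2.59525849  0.76872351  5.54533418]
0.2 0.07886693307950612 corner px [411.3 197.8] tip [414.9 191.7]
0.24 0.08277026264271345 corner px [411.4 197.8] tip [415.  191.7]
0.28 0.08663556485641137 corner px [411.4 198. ] tip [415.1 191.7]
0.32 0.09045665606161177 corner px [411.5 198.1] tip [415.2 191.8]
```

View pics/t6z.png

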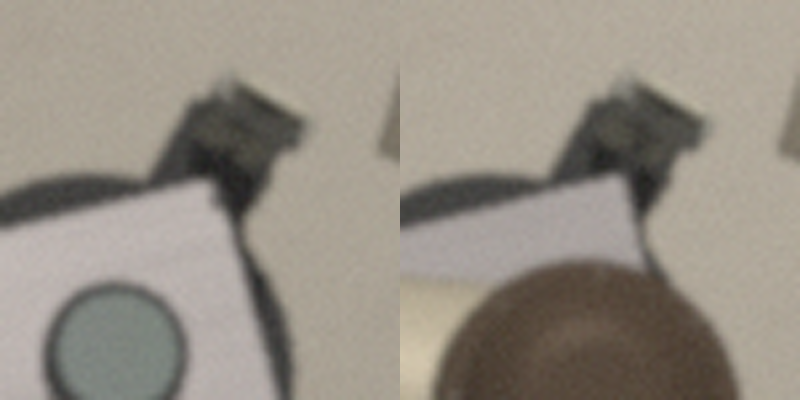

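move_arm(motion=[0,0,-0.1,0,0,0,1,0,0,-0.25,0,0,0,1,0,0,-0.4,0,0,0,1,0,0,-0.55,0,0,0,1,0,0,-1,0,0,0,1,0,0,-1.8,0,0,0,1,0,0,-2.6,0,0,0,1,0,0,-2.6,0,0,0,1,0,0,-2.6,0,0,0,1])

```text
time_s: 8.88
tcp_pos: [0.535, -0.2115, 0.1592]
ee_rot: [[0.851, -0.524, 0.009], [-0.524, -0.851, -0.003], [0.009, -0.003, -1.0]]
wrist_force: [-1.2, 0.4, 0.1]
gripper_width: 0.004
```

Run:
```python
from h import *
plan([.4425,.0443,.17],-45,10)
print(r.sense()["joints"])
```

```text
t 8.8833 tcp [ 0.535  -0.2115  0.1592] F [-1.21  0.37  0.07] -> d [-5.32 -4.23 -0.31] w [-0.27  1.89  2.66] rows 6.528058968376513 2.2884958291352606
[ -5.38681623  20.01228104 -12.38847567   0.11951845 -57.06522859
  63.69122905]
```

move_arm(motion=[-5.3,-4.2,-0.3,0,0.4,1.3,1,-5.3,-4.2,-0.3,0,0.9,2.6,1,-5.3,-4.2,-0.3,-0.3,1.9,2.7,1,-5.3,-4.2,-0.3,-0.3,1.9,2.7,1,-5.3,-4.2,-0.3,-0.3,1.9,2.7,1,-5.3,-4.2,-0.3,-0.3,1.9,2.7,1,-5.3,-4.2,-0.3,-0.3,1.9,2.7,1,-5.3,-4.2,-0.3,-0.3,1.9,2.7,1,-5.3,-4.2,-0.3,-0.3,1.9,2.7,1,-5.3,-4.2,-0.3,-0.3,1.9,2.7,1])

```text
time_s: 9.72
tcp_pos: [0.4417, 0.0431, 0.1688]
ee_rot: [[0.696, -0.708, 0.12], [-0.697, -0.706, -0.126], [0.174, 0.004, -0.985]]
wrist_force: [-0.3, -0.5, 1.0]
gripper_width: 0.006
```

Run:
```python
from h import *
plan([.4425,.0443,.14],-45,25)
print(r.sense()["joints"])
b=imaging.capture("top");cv2.imwrite("pics/t7.png",b)
```

```text
t 9.7167 tcp [0.4417 0.0431 0.1688] F [-0.35 -0.54  0.98] -> d [-0.13 -0.04  0.71] w [ 0.04  3.   -0.  ] rows 0.6926663754666594 2.092860046422553
[ 33.50739059   4.38785247 -37.38623904  13.48734914 -47.22403061
   2.32969297]
```

View pics/t7.png

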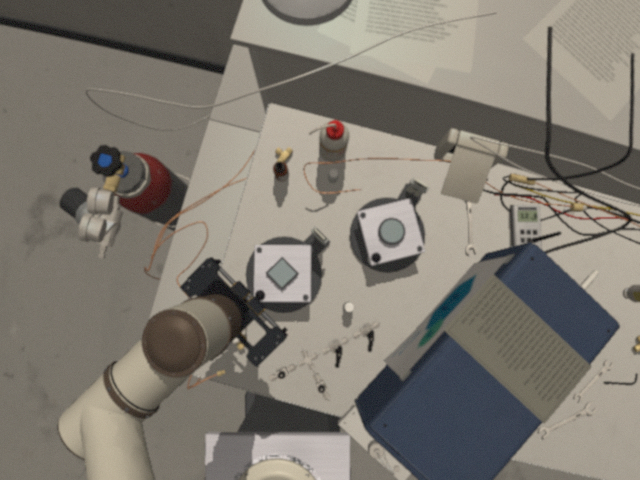

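The top view shows the round plate level again, with the mount still at (391,232). Next I'll tilt toward the square mount's scale.

move_arm(motion=[0,0,0.2,0,1,0,1,-0.1,0,0.5,0,2,0,1,-0.1,0,0.7,0,3,0,1,-0.1,0,0.7,0,3,0,1,-0.1,0,0.7,0,3,0,1,-0.1,0,0.7,0,3,0,1])

```text
time_s: 10.27
tcp_pos: [0.4423, 0.0404, 0.14]
ee_rot: [[0.639, -0.711, 0.293], [-0.643, -0.703, -0.304], [0.422, 0.005, -0.907]]
wrist_force: [-0.6, 0.6, 0.3]
gripper_width: 0.006
```

```bash
cat > look.py <<'E'
from h import *
import pickle,sys
n=sys.argv[1]
P=imaging.camera_params("wrist");im=imaging.capture("wrist");cv2.imwrite(f"pics/{n}.png",im)
pickle.dump(P,open(f"{n}.pkl","wb"));s=r.sense();print(s["time_s"],s["tcp_pos"],s["joints"].round(1),s["joint_velocities"].round(1))
p=proj("wrist",[.5012+.707*.105,-.0144-.707*.105,.085],P);print(p)
y=max(int(p[1])-45,0);x=int(p[0])-56
cv2.imwrite(f"pics/{n}z.png",cv2.resize(im[y:y+100,x:x+112],(672,600),interpolation=cv2.INTER_CUBIC));print(x,y)
E
python3 look.py s1
```

```text
10.3167 [0.44302382 0.04104976 0.14065753] [ 38.3   4.8 -54.4  44.6 -36.8 -31.3] [ 0.1 -0.3  1.2  0.1 -0.  -0.5]
[307.64351505  50.34639012]
251 5
```

View pics/s1z.png

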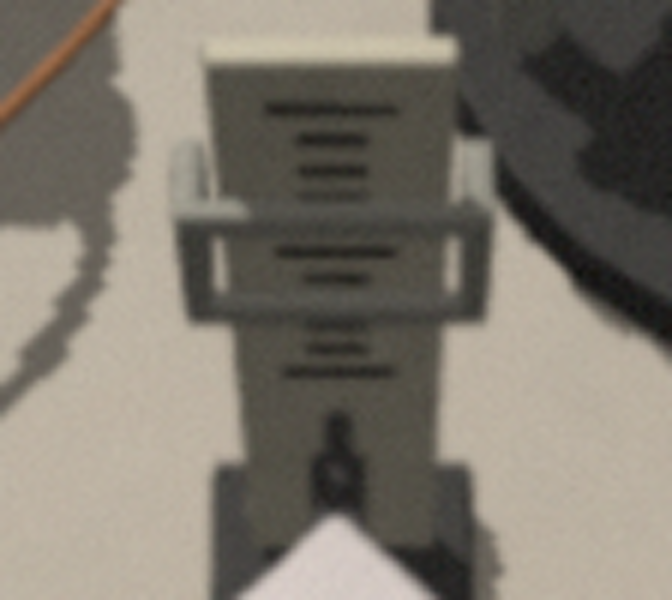

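View pics/s1.png

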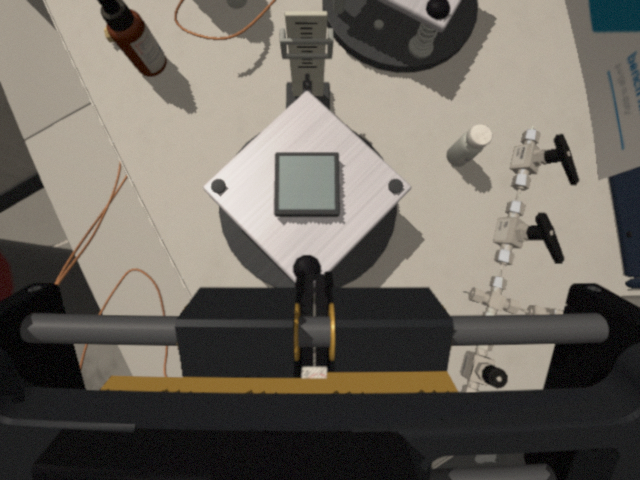

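Run:
```python
from h import *
import pickle
g=cv2.cvtColor(cv2.imread("pics/s1.png"),cv2.COLOR_BGR2GRAY)
print(g[5:100,306:309].mean(1).astype(int));print("col296",g[5:70,296:299].mean(1).astype(int))
P=pickle.load(open("s1.pkl","rb"))
q=[onz("wrist",x,.063,P) for x in[(307.5,91),(411,188),(204,188)]];print(np.round(q,4)); print("centre from sides",(q[1]+q[2])/2,"pad",onz("wrist",(306,268),.069,P))
```

```text
[178 178 178 177 178 180 186 190 188 174 135  94  78  77  75  76  71  54
  40  60  72  72  49  37  55  71  73  57  40  56  71  67  57  64  80  79
  73  68  62  66  68  47  42  67  72  57  42  59  74  83  82  76  64  51
  48  62  71  52  47  65  68  48  45  70  78  80  77  76  62  47  37  39
  38  39  37  36  37  44  53  56  47  38  37  38  50  88 147 184 196 200
 202 203 204 202 203]
col296 [178 178 178 178 177 181 188 193 191 178 137  95  80  75  77  76  68  48
  37  59  74  75  77  76  76  75  75  78  78  78  77  78  77  79  83  81
  76  67  64  68  70  55  55  73  78  77  77  79  77  81  83  73  65  64
  71  76  79  79  78  79  76  70  71  75  78]
[[ 0.5605 -0.073   0.063 ]
 [ 0.4427 -0.0716  0.063 ]
 [ 0.56    0.0445  0.063 ]]
centre from sides [ 0.50134084 -0.01353032  0.063     ] pad [0.45725356 0.03245776 0.069     ]
```

Run:
```python
from h import *
import pickle
P=pickle.load(open("s1.pkl","rb"));P3=pickle.load(open("w3.pkl","rb"))
def go(P,col,rows,cs,az):
  for c in cs:
    f=lambda v,D:round(planeint(*ray("wrist",(col,v),P),c,az,D)[2]*1e3,1)
    k,s,t,b1,b2=rows;a=(f(k,.0849),f(s,.1092),f(t,.1),f(b1,.105),f(b2,.105));print(a,"mid",(a[3]+a[4])/2)
go(P,307,(90.5,15.1,73,42.7,57.5),[(.5012,-.0144),(.5013,-.0135)],-45)
go(P3,313,(84.6,8.6,65,32.5,47),[(.59,-.2433),(.5905,-.2457)],-31.5)
```

```text
(np.float64(61.2), np.float64(116.2), np.float64(63.1), np.float64(93.6), np.float64(76.4)) mid 85.0
(np.float64(62.1), np.float64(116.8), np.float64(64.0), np.float64(94.3), np.float64(77.2)) mid 85.75
(np.float64(60.7), np.float64(118.4), np.float64(65.8), np.float64(99.3), np.float64(82.4)) mid 90.85
(np.float64(57.9), np.float64(116.5), np.float64(63.3), np.float64(97.2), np.float64(80.1)) mid 88.65
```

Run:
```python
from h import *
plan([.4555,.0325,.085],-45,0)
```

```text
t 10.3167 tcp [0.443  0.041  0.1407] F [0.86 0.43 0.33] -> d [-0.25 -0.08  1.42] w [ 0.05 -4.99 -0.06] rows 1.3831160709843535 3.4881250882444803
```

move_arm(motion=[-0.1,-0.1,0,0,-1.3,0,1,-0.2,-0.1,0,0,-2.6,0,1,-0.2,-0.1,0.3,0,-3.9,0,1,-0.25,-0.1,0.7,0,-5,-0.1,1,-0.25,-0.1,1.2,0,-5,-0.1,1,-0.25,-0.1,1.4,0,-5,-0.1,1,-0.25,-0.1,1.4,0,-5,-0.1,1,-0.25,-0.1,1.4,0,-5,-0.1,1,-0.25,-0.1,1.4,0,-5,-0.1,1])

```text
time_s: 11.07
tcp_pos: [0.4556, 0.0334, 0.0862]
ee_rot: [[0.71, -0.705, -0.003], [-0.705, -0.71, -0.004], [0.0, 0.005, -1.0]]
wrist_force: [-0.7, -0.4, -1.2]
gripper_width: 0.008
```

Run:
```python
from h import *
P=imaging.camera_params("wrist");im=imaging.capture("wrist");cv2.imwrite("pics/s2.png",im)
plan([.4555,.0325,.074],-45,0)
```

```text
t 11.1167 tcp [0.4556 0.0337 0.0864] F [ 0.66 -0.06  0.75] -> d [0.02 0.02 0.31] w [ 0.05 -0.01  0.05] rows 0.2998625941539481 0.04933667042303654
```

View pics/s2.png

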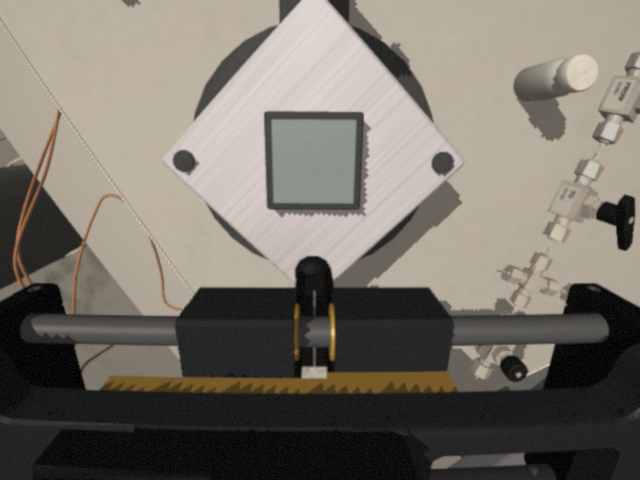

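The fingers are over the pad at about (313,270), the same picture as for the first mount. I'll go down in the same steps.

move_arm(motion=[0,0,0.2,0,0,0,1,0,0,0.37,0,0,0,1,0,0,0.37,0,0,0,1,0,0,0.37,0,0,0,1,0,0,0.37,0,0,0,1])

```text
time_s: 11.53
tcp_pos: [0.4553, 0.0338, 0.0716]
ee_rot: [[0.71, -0.704, -0.003], [-0.704, -0.71, -0.004], [0.0, 0.005, -1.0]]
wrist_force: [0.2, 0.7, -0.5]
gripper_width: 0.007
```

move_arm(motion=[0,0,0.1,0,0,0,1,0,0,0.1,0,0,0,1,0,0,0.1,0,0,0,1,0,0,0.1,0,0,0,1])

```text
time_s: 11.87
tcp_pos: [0.4555, 0.034, 0.0678]
ee_rot: [[0.71, -0.704, -0.003], [-0.704, -0.71, -0.004], [0.001, 0.004, -1.0]]
wrist_force: [-1.7, 1.9, 3.0]
gripper_width: 0.004
```

move_arm(motion=[0,0,0.1,0,0,0,1,0,0,0.2,0,0,0,1,0,0,0.25,0,0,0,1,0,0,0.25,0,0,0,1,0,0,0.25,0,0,0,1])

```text
time_s: 12.28
tcp_pos: [0.4556, 0.0341, 0.0578]
ee_rot: [[0.71, -0.704, -0.003], [-0.704, -0.71, -0.003], [0.0, 0.004, -1.0]]
wrist_force: [-2.6, 2.8, 5.4]
gripper_width: 0.005
```

move_arm(motion=[0,0,0.05,0,0,0,1,0,0,0.09,0,0,0,1,0,0,0.09,0,0,0,1,0,0,0.09,0,0,0,1,0,0,0.09,0,0,0,1,0,0,0.09,0,0,0,1,0,0,0.09,0,0,0,1,0,0,0.09,0,0,0,1,0,0,0.09,0,0,0,1,0,0,0.09,0,0,0,1,0,0,0.09,0,0,0,1,0,0,0.09,0,0,0,1,0,0,0.09,0,0,0,1,0,0,0.09,0,0,0,1,0,0,0.09,0,0,0,1])

```text
time_s: 13.53
tcp_pos: [0.4557, 0.034, 0.0544]
ee_rot: [[0.711, -0.704, -0.002], [-0.704, -0.711, -0.004], [0.001, 0.004, -1.0]]
wrist_force: [-1.7, 0.6, 6.7]
gripper_width: 0.01
```

Run:
```python
from h import *
a=imaging.capture("top");b=imaging.capture("wrist");cv2.imwrite("pics/s3.png",b);cv2.imwrite("pics/t8.png",cv2.resize(a[200:330,220:380],(800,600)));s=r.sense();print(s["time_s"],s["tcp_pos"],s["wrist_force"])
```

```text
13.6333 [0.4556698  0.03404237 0.05438701] [-2.37279881  1.05701893  6.19306236]
```

View pics/s3.png

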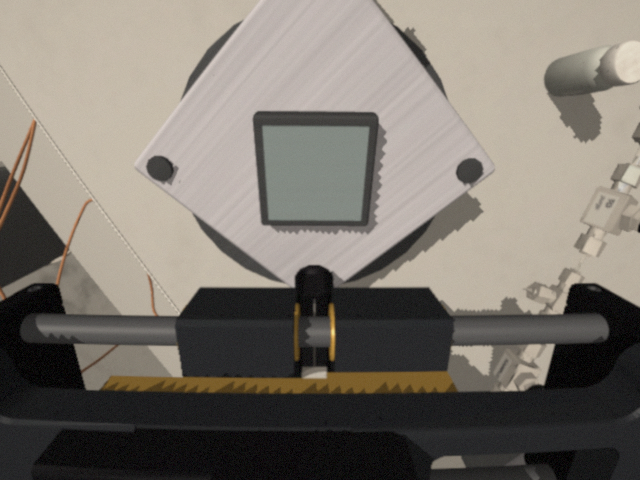

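move_arm(motion=[0,0,-0.1,0,0,0,1,0,0,-0.25,0,0,0,1,0,0,-0.4,0,0,0,1,0,0,-0.55,0,0,0,1,0,0,-1,0,0,0,1,0,0,-1.8,0,0,0,1,0,0,-2.6,0,0,0,1,0,0,-3.5,0,0,0,1,-2,-2,-3.5,0,0,0,1,-2,-2,-3.5,0,0,0,1,-2,-2,-3.5,0,0,0,1,-2,-2,-3.5,0,0,0,1,-2,-2,-3.5,0,0,0,1])

```text
time_s: 14.72
tcp_pos: [0.455, 0.1486, 0.1938]
ee_rot: [[0.712, -0.702, -0.003], [-0.702, -0.712, -0.004], [0.0, 0.005, -1.0]]
wrist_force: [-1.2, -0.3, -0.3]
gripper_width: 0.007
```

Run:
```python
from h import *
a=imaging.capture("top");cv2.imwrite("pics/t9.png",a)
b=cv2.imread("pics/top0.png");d=cv2.absdiff(a,b).max(2);print("diff mounts sq",d[235:310,262:330].mean(),"rd",d[190:275,350:430].mean(), "ref bg",d[100:150,440:500].mean())
ga,gb=[cv2.cvtColor(x,cv2.COLOR_BGR2GRAY).astype(np.float32) for x in(a,b)]
for n,(y0,y1,x0,x1) in dict(rd=(190,275,350,430),sq=(235,310,275,330)).items(): print(n,cv2.phaseCorrelate(gb[y0:y1,x0:x1].copy(),ga[y0:y1,x0:x1].copy()))
cv2.imwrite("pics/t9z.png",cv2.resize(a[160:320,235:445],(787,600)))
s=r.sense();print(s["time_s"],s["tcp_pos"],s["wrist_force"])
```

```text
diff mounts sq 7.2919607843137255 rd 7.302205882352941 ref bg 5.750666666666667
rd ((0.018223197337270847, 0.03747145681109032), 1.002546079158783)
sq ((-0.03892475529962525, 0.5533442791062555), 1.0117275144788953)
14.7667 [0.45484347 0.14761712 0.19368431] [-0.09657851 -0.43096155  0.79860117]
```

View pics/t9z.png

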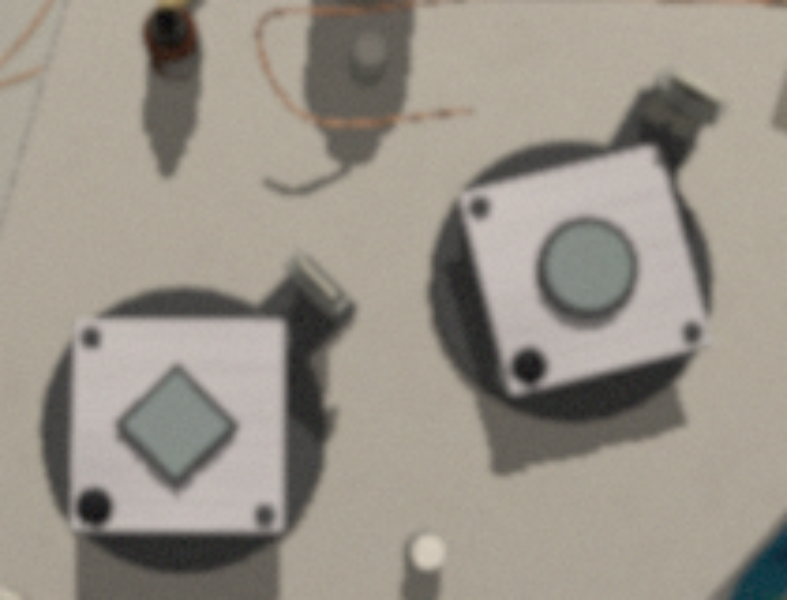

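```bash
python3 -c "
from station import r
print(r.finish_job())"
```

```text
the job is handed in; nothing more can be done
None
```

I pressed the round-mirror mount and then the square-mirror mount with closed, vertical fingertips, held each for about a second, and handed the job in at about 15 s. I could not see the pointer between the bars during either hold. Its position there is worked out from how far the pad went down.

| Mount | Pad pressed down | Force (wrist sensor, noisy) | Pointer height (computed) | Index gap middle (measured before pressing) |
|---|---|---|---|---|
| Round | about 17.9 mm | 5.5–7.3 N | about 86.5 mm | 86–89 mm |
| Square | about 16.6 mm | 6.2–6.7 N | about 84.5 mm | 83–85.5 mm |

- **Index heights:** reference points of known height (plate corner, pointer tip, scale top) disagreed with each other by a few millimetres, which is where the ranges come from. For the round mount, one uncorrected estimate came out at 91 mm. That is above the 89 mm the task allows, so I set it aside.
- **Press depth:** both pads were touched between 71.5 and 67.7 mm, which fits the stated 71 mm. I took that value as the contact height. The forces fit the spring figures given.
- **After release:** the last top view shows both plates level and the arm clear of everything. Compared with the first picture, the round mount had shifted by less than 0.1 pixel and the square one by about 0.55 pixel (about 1 mm). The bystanders in the part I enlarged (front vial, right vial, dropper) looked unmoved. I did not check the tee or the gauge closely.

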